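# Set up two filtrations

### The job

Set up the two filtrations on the bench: seat the red funnel upright in the neck of the red-taped flask and the blue funnel in the blue-taped flask, and stand each casserole directly in front of the flask of its own colour, on the robot's side, about two fingers' width (some 3 cm) clear of it, with its handle pointing straight back towards the robot's side of the bench, at right angles to the row. Stand the wash bottle midway between the two flasks, in line with them, so that it serves both. Leave the flasks where they stand, and do not disturb the yellow funnel, the beaker or the dropper bottle.

Things in the scene. Friction and masses are not known exactly. Their poses are not given: they have to be found in the camera images.
- flask_red: Clear glass conical flask with red tape round body and neck: foot 82 mm across, 140 mm high, neck 34 mm outside, bore 29 mm; 0.2 kg, loose, not to be moved. Origin: centre of the underside; x points away from the robot, y to its left, z up. The other flask stands about 230 mm to its left or right, up to 15 mm nearer or farther. Which colour is left varies.
- flask_blue: Clear glass conical flask with blue tape round body and neck: foot 82 mm across, 140 mm high, neck 34 mm outside, bore 29 mm; 0.2 kg, loose, not to be moved. Origin: centre of the underside; x points away from the robot, y to its left, z up. The other flask stands about 230 mm to its left or right, up to 15 mm nearer or farther. Which colour is left varies.
- funnel_red: Red plastic funnel, 103 mm high, 30 g: stem 9 mm thick up to 50 mm, cone widening to 93 mm, then an upright rim 60 mm across (wall 2 mm) from 93 to 103 mm, to be gripped from above with the fingers outside. Origin: the stem's tip; z up. Hangs in the rack (see yellow funnel), tip 22 mm over the bench; seated in its flask the cone rests on the mouth, tip about 74 mm over the bench.
- funnel_blue: Blue plastic funnel, 103 mm high, 30 g: stem 9 mm thick up to 50 mm, cone widening to 93 mm, then an upright rim 60 mm across (wall 2 mm) from 93 to 103 mm, to be gripped from above with the fingers outside. Origin: the stem's tip; z up. Hangs in the rack (see yellow funnel), tip 22 mm over the bench; seated in its flask the cone rests on the mouth, tip about 74 mm over the bench.
- casserole_red: White porcelain bowl, 74 mm across, 43 mm high, flat foot, 0.12 kg, with a level wooden handle ending in a red sleeve. Origin: centre of the underside; z up; the handle lies along -x, 37 to 116 mm from the centre, 12 mm wide, 14 mm deep, its middle 31 mm up. Grip it from above about 62 mm from the centre, firmly (about 40 N). Starts at the robot's left, handle to the left.
- casserole_blue: White porcelain bowl, 74 mm across, 43 mm high, flat foot, 0.12 kg, with a level wooden handle ending in a blue sleeve. Origin: centre of the underside; z up; the handle lies along -x, 37 to 116 mm from the centre, 12 mm wide, 14 mm deep, its middle 31 mm up. Grip it from above about 62 mm from the centre, firmly (about 40 N). Starts at the robot's left, handle to the left.
- wash_bottle: White plastic wash bottle, 60 mm across, 0.2 kg, with a blue cap and a thin bent tube. Origin: centre of the underside; z up. Grip the cap (32 mm across, 132 to 154 mm up) from above, fingers closing along the bottle's y: the tube leaves the cap's top, rises to 174 mm and reaches 60 mm out along -x. Its turn about z does not matter when set down.
- funnel_yellow: Yellow funnel like the red and blue; it stays in the rack. Origin: the stem's tip. The rack is a fixed white board, 70 x 230 mm, top 90 mm up, with three holes in a row 80 mm apart for the three funnels, in any order; rims are 20 mm apart, so close the fingers across the row, not along it. The row runs roughly square to the line from the robot.
- beaker: Small glass beaker, 52 mm in diameter, 70 mm high, standing on the bench; not part of the job. Origin: centre of the underside.
- dropper: Small brown dropper bottle with a rubber teat, 36 mm in diameter, 98 mm high, behind the flasks; not part of the job. Origin: centre of the underside.
Mind the look-alikes: they are no part of the job. What is shaped like the wash_bottle but green is not meant.

How it is judged:
At the end, for the whole second after the job is handed in: Funnels upright in the mouths of their flasks (11.5 deg); casseroles flat, 80-140 mm before and within 22 mm beside their flasks' axes, handles within 0.4 rad of the robot's -x; wash bottle upright within 134 mm of both axes, at most 40 mm before or behind either; all at rest and released (horizontal distance between funnel_red and flask_red below 0.015 m and z of funnel_red in the frame of flask_red between 0.066 and 0.082 m and angle between each of funnel_red, funnel_blue's own z axis and vertical below 0.2 rad and angle between each of flask_red, casserole_red, flask_blue, casserole_blue, wash_bottle's own z axis and vertical below 0.1 rad and linear speed of each of funnel_red, flask_red, casserole_red, funnel_blue, flask_blue, casserole_blue, wash_bottle below 0.02 m/s and x of casserole_red in the frame of flask_red between -0.14 and -0.08 m and y of casserole_red in the frame of flask_red between -0.022 and 0.022 m and x of flask_red in the frame of casserole_red above 0.06 m and angle between the x axis of casserole_red and the x axis of flask_red, either way round below 0.4 rad and height (world z) of each of casserole_red, casserole_blue, wash_bottle below 0.006 m and horizontal distance between funnel_blue and flask_blue below 0.015 m and z of funnel_blue in the frame of flask_blue between 0.066 and 0.082 m and x of casserole_blue in the frame of flask_blue between -0.14 and -0.08 m and y of casserole_blue in the frame of flask_blue between -0.022 and 0.022 m and x of flask_blue in the frame of casserole_blue above 0.06 m and angle between the x axis of casserole_blue and the x axis of flask_blue, either way round below 0.4 rad and horizontal distance between wash_bottle and flask_red below 0.134 m and x of wash_bottle in the frame of flask_red between -0.04 and 0.04 m and horizontal distance between wash_bottle and flask_blue below 0.134 m and x of wash_bottle in the frame of flask_blue between -0.04 and 0.04 m); the robot touches nothing.
It fails at once if the red flask is moved by more than 30 mm or tipped (distance of flask_red from where it was at the start of the episode above 0.03 m or angle between flask_red's own z axis and vertical above 0.4 rad).
It fails at once if the blue flask is moved by more than 30 mm or tipped (distance of flask_blue from where it was at the start of the episode above 0.03 m or angle between flask_blue's own z axis and vertical above 0.4 rad).
It fails at once if the yellow funnel is moved by more than 30 mm (distance of funnel_yellow from where it was at the start of the episode above 0.03 m).
It fails at once if the beaker is moved by more than 30 mm (distance of beaker from where it was at the start of the episode above 0.03 m).
It fails at once if the dropper bottle is moved by more than 30 mm (distance of dropper from where it was at the start of the episode above 0.03 m).
It also fails if it takes over 134 s, if anything falls off the work surface, if the arm or the gripper's body presses on something with over 40 N, if the wrist force passes 120 N, or if a joint passes its speed limit or range.

### The arm

A 6-joint arm with a two-finger parallel gripper is mounted at the origin on the work surface. World frame = base frame: x ahead of the robot, y to its left, z up, the work surface at z = 0. Lengths are in m, angles in rad, forces in N, time in s.
With the tool pointing down it reaches from about 0.275 to 0.875 m from the base axis. Payload 12.5 kg.
Tool frame: the origin (TCP) lies at the very end of the fingers, on their centre line; the grasp point (between the pads) lies 19 mm behind it; z points along the fingers, y is the line along which they close (so a half turn about z gives the same grasp; the last joint's range is limited). The gripper opens to 85 mm and grips with 20 to 120 N. Pads are 22 mm wide; open, the fingers measure 114 mm over their backs; the gripper's body (76 mm by 85 mm) begins 54 mm behind the grasp point. The pads swing forward as they close: fully open they stand 13 mm farther back than shut.
Start: joints at [1.234, 0.351, 1.652, -0, 1.139, -0.085], TCP at [0.137, 0.533, 0.231] pointing down, gripper open.
Joint ranges: [-2.75, 2.75], [-0.79, 2.1], [0.01, 2.65], [-1.57, 4.71], [0.07, 3.14], [-2.87, 2.87]. Speed limits (rad/s): [2.22, 2.22, 2.79, 3.14, 3.14, 3.14].

### API

Orientations are given as a 3x3 rotation matrix whose columns are the frame's x, y, z axes.
In Python, from bench import manip gives the robot as it stands. Calls block until the motion is done:
- manip.move_ptp(position, orientation): joint-space move of the TCP to a pose.
- manip.move_l(position, attitude=None, max_speed=0.15): straight line of the TCP; attitude=None keeps the orientation; max_speed is the mean speed in m/s.
- manip.move_j(angles): joint-space move.
- manip.set_gripper(opening, effort=None): opening from 0.0 (shut) to 1.0 (fully open); effort is the grip in N (None keeps the last); returns when the fingers have stopped.
- manip.dwell(seconds).
- manip.inverse_kinematics(position, orientation): joint angles nearest the present ones, or None.
- manip.grab_frame(name): name is "scene" or "top" or "wrist"; returns (picture, depth): 420x560x3 uint8, red, green, blue; 420x560 float32, m along the optical axis (not along the pixel's ray), 0 where there is no reading.
- manip.get_calibration(name): a dict with "camera_matrix" (3x3 intrinsics, pixels), "R" (3x3) and "t" (3): a world point X has camera coordinates R X + t. Camera axes: x right, y down, z forward; pixel columns grow to the right and rows downward; lengths in m; the calibration is good to about 2 mm. A picture is of the moment at which its call begins: read the wrist's pose just before it. get_calibration takes no time and is no camera call; for the wrist camera it gives the pose at the moment of the call.
A pose or a line that the arm cannot do raises manip.Unreachable and nothing moves.
- manip.sign_off(): hands the job in; it is judged then, once.
Trained networks look in the newest picture that a camera, given by its name, has taken for a name from the list of things; names that differ only in an ending like _2 or _b are one class to them, and where a whole thing is asked for, a point or a joint stands for the part that bears it (a point fixed in the world has none). Each returns a list of dicts, best first, with "confidence" (0 to 1); they miss things now and then, are a little off and sometimes report something else, mostly with a low value. They report only what shows in the picture. A call takes as long as a camera call. They do not tell look-alikes from the thing itself.
- manip.look_for(camera, name): "at" ([x, y, z] in m, in world coordinates, good to about 4 mm: the middle of the surface that is visible of it).
Readings, each from a call of its own:
- manip.current_time(): time.
- manip.current_qpos(): joint angles.
- manip.current_joint_vel(): joint speeds.
- manip.current_joint_torque(): joint torques, N m.
- manip.current_ee_pos(): TCP position.
- manip.current_tcp_rot(): TCP orientation.
- manip.current_force(): force on the tool from outside, world axes, zero at the start.
- manip.current_ft_torque(): the same for the moment, N m.
- manip.current_grip_width(): opening from 0.0 (shut) to 1.0 (fully open).
- manip.current_grip_force(): force on a finger pad.
Only numpy, scipy, OpenCV 4.12 (cv2) and the standard library are available. Lean on these libraries where they do the work, as an engineer would, in place of code of your own. Each camera call takes 0.05 s, during which the arm holds its last target. There are 200 camera calls.

## Working session

There is one attempt and no reset: what is moved stays moved. The work goes in short steps, each a Python script; the robot and the scene stay as the last script left them, time stands still between calls to the robot, and variables do not carry over. Pictures are saved under pics/ and viewed, at most 14 in all, crops included, and the job is handed in when it is done.

```bash
mkdir -p pics; ls; cat > h.py <<'E'
import numpy as np, cv2
from bench import manip
def cloud(cam):
    K=manip.get_calibration(cam); im,d=manip.grab_frame(cam)
    A=np.array(K["camera_matrix"]);R=np.array(K["R"]);t=np.array(K["t"])
    v,u=np.indices(d.shape)
    P=np.stack([(u-A[0,2])/A[0,0]*d,(v-A[1,2])/A[1,1]*d,d],-1)
    W=(P-t)@R; W[d==0]=np.nan
    return im,W
def save(im,n): cv2.imwrite(f"pics/{n}.png",cv2.cvtColor(im,cv2.COLOR_RGB2BGR))
E
python3 - <<'E'
from h import *
for c in("scene","top"):
    im,W=cloud(c); save(im,c+"0"); np.savez(c+"0.npz",im=im,W=W)
    for n in "flask_red flask_blue funnel_red funnel_blue funnel_yellow casserole_red casserole_blue wash_bottle beaker dropper".split():
        print(c,n,[(np.round(r["at"],3).tolist(),round(r["confidence"],2)) for r in manip.look_for(c,n)])
print(manip.current_time())
E
```

```text
pics
scene flask_red [([0.553, -0.328, 0.115], 0.36)]
scene flask_blue [([0.659, -0.136, 0.063], 0.93), ([0.595, 0.293, 0.03], 0.63), ([0.444, 0.408, 0.091], 0.34)]
scene funnel_red []
scene funnel_blue []
scene funnel_yellow [([0.464, -0.457, 0.115], 0.74), ([0.757, -0.012, 0.052], 0.41)]
scene casserole_red [([0.467, 0.282, 0.03], 0.71)]
scene casserole_blue [([0.596, 0.291, 0.032], 0.85)]
scene wash_bottle [([0.309, 0.314, 0.082], 0.86), ([0.346, 0.481, 0.088], 0.71), ([0.441, 0.407, 0.089], 0.7), ([0.362, 0.16, 0.087], 0.66)]
scene beaker [([0.479, -0.24, 0.046], 0.95)]
scene dropper [([0.757, -0.012, 0.051], 0.49)]
top flask_red [([0.622, 0.086, 0.059], 0.63)]
top flask_blue []
top funnel_red [([0.574, -0.329, 0.106], 0.69)]
top funnel_blue [([0.521, -0.399, 0.109], 0.77), ([0.476, -0.462, 0.107], 0.28)]
top funnel_yellow [([0.477, -0.462, 0.108], 0.79)]
top casserole_red [([0.471, 0.286, 0.021], 0.87)]
top casserole_blue [([0.607, 0.294, 0.021], 0.88)]
top wash_bottle [([0.338, 0.148, 0.117], 0.94), ([0.422, 0.397, 0.107], 0.89), ([0.336, 0.468, 0.109], 0.68), ([0.297, 0.297, 0.113], 0.67)]
top beaker [([0.459, -0.247, 0.034], 0.82)]
top dropper [([0.74, -0.01, 0.05], 0.52)]
1.1
```

View pics/scene0.png

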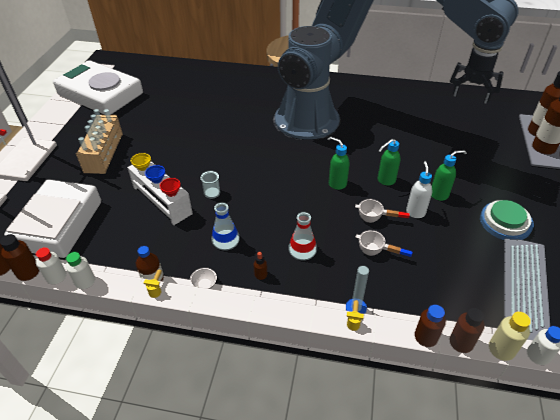

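View pics/top0.png

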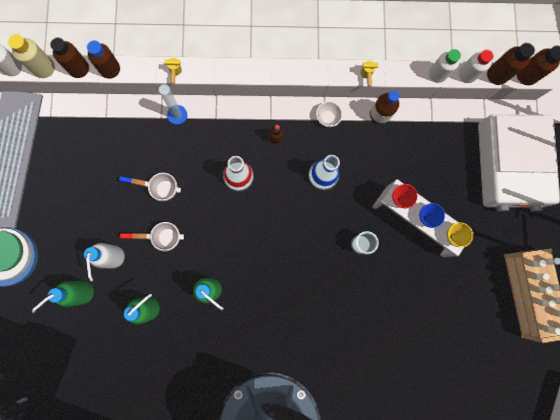

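The top view has the red flask at (238,170), the blue flask at (325,170), and the funnels red/blue/yellow at (404,195)/(432,215)/(460,235). The casseroles are at (163,187) for blue and (165,237) for red. There are four wash-bottle candidates: white (92,254), and green at (70,293), (140,310) and (208,291). Only the white one fits. I'll confirm it in a crop and fit the positions.

```bash
cat > fit.py <<'E'
from h import *
from scipy.optimize import least_squares
def circ(p,r=None):
    c=np.median(p,0)
    f=(lambda q:np.hypot(*(p-q[:2]).T)-(q[2] if r is None else r))
    s=least_squares(f,[*c,r or .02],loss="soft_l1",f_scale=.002).x
    return np.round(s[:2 if r else 3],4)
def masks(im):
    h=cv2.cvtColor(im,cv2.COLOR_RGB2HSV).astype(int);H,S,V=h[...,0],h[...,1],h[...,2]
    g=(S>130)&(V>60)
    return dict(red=g&((H<7)|(H>172)),blue=g&(H>98)&(H<128),yellow=g&(H>20)&(H<33),white=(S<45)&(V>90))
E
python3 - <<'E'
from fit import *
reg={"flask_red":(.63,.085,"red"),"flask_blue":(.645,-.14,"blue"),"fun_red":(.574,-.329,"red"),"fun_blue":(.521,-.4,"blue"),"fun_yel":(.476,-.462,"yellow"),"cap":(.43,.4,"blue"),"bowl_red":(.47,.27,"white"),"bowl_blue":(.605,.28,"white"),"sl_red":(.47,.37,"red"),"sl_blue":(.61,.37,"blue"),"bottle":(.43,.40,"white")}
for c in("scene","top"):
    D=np.load(c+"0.npz");im,W=D["im"],D["W"];M=masks(im)
    for n,(x,y,col) in reg.items():
        m=M[col]&(np.hypot(W[...,0]-x,W[...,1]-y)<.065)&(W[...,2]>.008)
        p=W[m]
        if len(p)<8: print(c,n,len(p));continue
        print(c,n,len(p),"med",np.round(np.median(p,0),3),"lo",np.round(np.percentile(p,3,0),3),"hi",np.round(np.percentile(p,97,0),3))
        if n[:3]=="fun": q=p[p[:,2]>.113]; print("   rim",len(q),circ(q[:,:2],.0295))
        if n[:4]=="bowl": q=p[p[:,2]>.037]; print("   bowl",len(q),circ(q[:,:2],.0355))
        if n[:5]=="flask":
            for a,b in((.01,.07),(.08,.15)):
                q=p[(p[:,2]>a)&(p[:,2]<b)]
                if len(q)>8: print("   ",a,len(q),circ(q[:,:2]),np.round(np.median(q,0),3), circ(q[:,:2],.0175) if a>.05 else "")
im=np.load("top0.npz")["im"]; im2=np.load("scene0.npz")["im"]
save(np.hstack([cv2.resize(im[230:340,30:240],(420,220),interpolation=3)[:, :400],cv2.resize(im2[130:230,320:470],(390,220),interpolation=3)]),"crop1")
E
```

```text
scene flask_red 250 med [0.666 0.09  0.048] lo [0.641 0.055 0.032] hi [0.677 0.119 0.123]
    0.01 206 [0.6418 0.0863 0.0328] [0.669 0.09  0.045] 
    0.08 44 [0.643  0.0877 0.0164] [0.656 0.089 0.119] [0.6417 0.0875]
scene flask_blue 270 med [ 0.669 -0.135  0.049] lo [ 0.639 -0.17   0.032] hi [ 0.683 -0.111  0.124]
    0.01 218 [ 0.6475 -0.144   0.0326] [ 0.673 -0.133  0.045] 
    0.08 51 [ 0.6469 -0.1436  0.017 ] [ 0.661 -0.139  0.12 ] [ 0.6463 -0.1438]
scene fun_red 285 med [ 0.558 -0.329  0.112] lo [ 0.542 -0.352  0.091] hi [ 0.6   -0.296  0.125]
   rim 129 [ 0.5708 -0.3236]
scene fun_blue 270 med [ 0.51  -0.394  0.111] lo [ 0.494 -0.417  0.091] hi [ 0.552 -0.362  0.124]
   rim 115 [ 0.524  -0.3879]
scene fun_yel 253 med [ 0.465 -0.458  0.112] lo [ 0.447 -0.481  0.092] hi [ 0.507 -0.428  0.124]
   rim 116 [ 0.4772 -0.4528]
scene cap 111 med [0.432 0.41  0.149] lo [0.413 0.397 0.133] hi [0.441 0.425 0.156]
scene bowl_red 388 med [0.46  0.271 0.029] lo [0.44  0.233 0.009] hi [0.51  0.308 0.043]
   bowl 102 [0.4761 0.269 ]
scene bowl_blue 424 med [0.59  0.283 0.03 ] lo [0.569 0.244 
[... 863 characters left out ...]
 -0.3859]
top fun_yel 490 med [ 0.477 -0.463  0.105] lo [ 0.449 -0.479  0.076] hi [ 0.5   -0.425  0.125]
   rim 145 [ 0.4744 -0.4509]
top cap 155 med [0.424 0.408 0.152] lo [0.409 0.398 0.135] hi [0.436 0.425 0.156]
top bowl_red 424 med [0.476 0.285 0.028] lo [0.44  0.231 0.009] hi [0.507 0.31  0.045]
   bowl 149 [0.4739 0.2704]
top bowl_blue 409 med [0.612 0.295 0.03 ] lo [0.569 0.243 0.009] hi [0.637 0.321 0.044]
   bowl 146 [0.6026 0.2811]
top sl_red 65 med [0.476 0.369 0.036] lo [0.47  0.353 0.033] hi [0.481 0.384 0.04 ]
top sl_blue 62 med [0.621 0.378 0.036] lo [0.615 0.366 0.032] hi [0.629 0.394 0.04 ]
top bottle 637 med [0.417 0.395 0.101] lo [0.381 0.383 0.016] hi [0.448 0.42  0.169]
```

View pics/crop1.png

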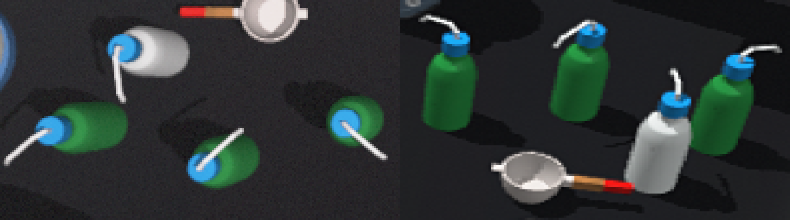

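The crop confirms that the white bottle (top crop, cap at (122,48), tube toward -x) is the wash bottle and the other three are green. The fits agree across the two cameras: flasks are 230 mm apart, funnels 80 mm apart, and the tops are at the right heights. Now moving the bottle.

```bash
cat >> h.py <<'E'
FR=np.array([.641,.087]);FB=np.array([.6465,-.1436])
def ori(a):
    c,s=np.cos(a),np.sin(a); return np.array([[-s,c,0],[c,s,0],[0,0,-1.]])
def best(xy,z,a,xy2=None,a2=None):
    "choose a or a+pi (same for both poses) with least joint-6 excursion"
    def cost(k):
        q=[manip.inverse_kinematics([*p,z],ori(b+k)) for p,b in((xy,a),(xy if xy2 is None else xy2,a if a2 is None else a2))]
        return 99 if any(x is None for x in q) else max(abs(x[5]) for x in q)
    k=min((0,np.pi,-np.pi),key=cost); print("q6",round(cost(k),2)); return k
def st(m): print(m,"t",round(manip.current_time(),1),"w",round(manip.current_grip_width(),3),"gf",round(float(np.max(manip.current_grip_force())),1),"tcp",np.round(manip.current_ee_pos(),4),"F",np.round(manip.current_force(),1))
def pickplace(p,a,zp,q,b,zq,zc,eff,rel=1.0,check=None):
    p,q=list(p),list(q)
    k=best(p,zc,a,q,b)
    manip.move_ptp([*p,zc],ori(a+k)); manip.set_gripper(1.0)
    manip.move_l([*p,zp],max_speed=.2); manip.set_gripper(0.,eff); st("gripped")
    manip.move_l([*p,zc],max_speed=.2); st("lifted")
    if not check[0]<manip.current_grip_width()<check[1]: print("GRASP?");return False
    manip.move_l([*q,zc],ori(b+k),max_speed=.25)
    manip.move_l([*q,zq+.02],max_speed=.2); manip.move_l([*q,zq],max_speed=.04); st("down")
    manip.set_gripper(rel); manip.move_l([*q,zc],max_speed=.2); st("released"); return True
E
python3 - <<'E'
from h import *
mid=(FR+FB)/2
pickplace([.425,.411],np.pi/2,.124,mid,np.pi/2,.126,.33,30,1.0,(.25,.5))
im,W=cloud("top");save(im,"top1")
E
```

```text
q6 1.69
gripped t 4.3 w 0.365 gf 29.7 tcp [0.4251 0.4112 0.1244] F [0.1 0.5 4.2]
lifted t 5.5 w 0.366 gf 30.0 tcp [0.4246 0.4107 0.3286] F [ 0.1 -0.4 -3.7]
down t 9.3 w 0.364 gf 30.0 tcp [ 0.6438 -0.0283  0.126 ] F [ 0.6  1.  -2.4]
released t 11.0 w 1.001 gf 0.0 tcp [ 0.6434 -0.0283  0.3287] F [-0.7  0.7 -0.2]
```

View pics/top1.png

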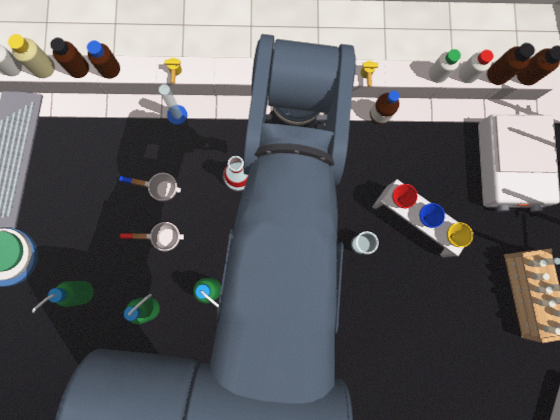

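The arm covers the bottle at about (290,180), while the red flask (237,170) and the casseroles are unchanged. Next are the casseroles, starting with the red one.

```bash
python3 - <<'E'
from h import *
def cass(c,s,F):
    c,s=np.array(c),np.array(s);d=(s-c)/np.linalg.norm(s-c)
    p=c+.062*d; a=np.arctan2(d[1],d[0])-np.pi/2   # closing dir; handle dir = a+90deg
    q=F+[-.108-.062,0]; b=np.pi/2                  # handle dir = 180deg
    print(np.round(p,3),round(a,3))
    return pickplace(p,a,.012,q,b,.0125,.24,40,.6,(.05,.25))
ok=cass([.475,.2697],[.4775,.3685],FR)
if ok: 
    im,W=cloud("top");save(im,"top2")
    ok=cass([.6035,.2805],[.6235,.3775],FB)
manip.move_ptp([.45,-.3,.35],ori(np.radians(-36)+best([.45,-.3],.35,np.radians(-36))))
im,W=cloud("scene");save(im,"scene3");im2,W2=cloud("top");save(im2,"top3");np.savez("s3.npz",a=im,b=W,c=im2,d=W2)
E
```

```text
[0.477 0.332] -0.025
q6 1.49
gripped t 15.2 w 0.131 gf 42.4 tcp [0.4766 0.3317 0.0121] F [-0.6  0.2  1.1]
lifted t 16.5 w 0.129 gf 42.1 tcp [0.4761 0.3314 0.2389] F [-0.5  0.1 -1.8]
down t 20.1 w 0.136 gf 42.2 tcp [0.4709 0.087  0.0123] F [-0.1 -0.1 -1.8]
released t 21.9 w 0.602 gf 0.0 tcp [0.4705 0.087  0.2391] F [0.1 0.1 0.8]
[0.616 0.341] -0.203
q6 1.96
gripped t 26.2 w 0.134 gf 42.6 tcp [0.6161 0.3412 0.0121] F [0.3 0.3 1.4]
lifted t 27.5 w 0.135 gf 42.2 tcp [0.6155 0.341  0.2386] F [-0.8 -0.3 -2.1]
down t 31.7 w 0.131 gf 42.3 tcp [ 0.4764 -0.1436  0.0123] F [ 0.2  0.7 -1.5]
released t 33.4 w 0.6 gf 0.0 tcp [ 0.476  -0.1434  0.2391] F [0.1 0.5 0.4]
q6 0.05
```

View pics/scene3.png

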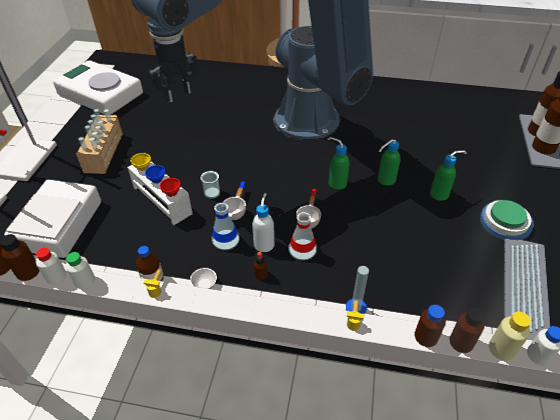

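View pics/top3.png

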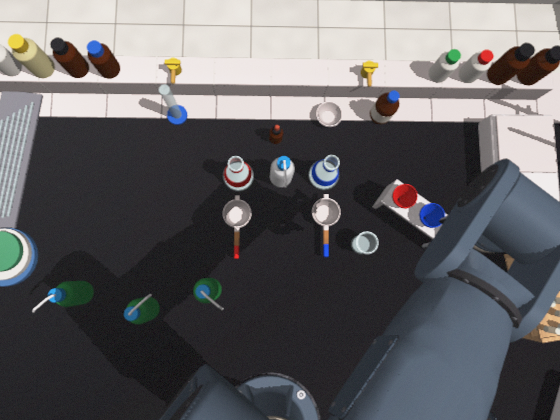

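The bottle stands between the flasks at top (283,175). The casseroles are in front at (237,214) and (326,212), with their handles straight back. Now the funnels.

```bash
python3 - <<'E'
from h import *
a=np.arctan2(-.0933,.1294)*0+np.radians(-35.8)
for p,F in(([.5692,-.3226],FR),([.5226,-.387],FB)):
    if not pickplace(p,a,.098,F,0.,.152,.30,25,1.0,(.55,.8)): break
manip.move_ptp([.40,.3,.40],ori(0+best([.4,.3],.4,0)))
im,W=cloud("scene");save(im,"scene4");im2,W2=cloud("top");save(im2,"top4")
np.savez("s4.npz",a=im,b=W,c=im2,d=W2)
save(np.hstack([cv2.resize(im[130:290,120:340],(440,320),interpolation=3),cv2.resize(im2[130:270,200:360],(350,320),interpolation=3)]),"crop4")
E
python3 - <<'E'
from fit import *
D=np.load("s4.npz")
for im,W in((D["a"],D["b"]),(D["c"],D["d"])):
    M=masks(im)
    def rg(x,y,r,lo,hi,col): 
        p=W[M[col]&(np.hypot(W[...,0]-x,W[...,1]-y)<r)&(W[...,2]>lo)&(W[...,2]<hi)]; return p
    for n,F in(("red",FR),("blue",FB)):
        p=rg(*F,.06,.15,.25,n); r=p[p[:,2]>.167]
        print(n,"funnel top",np.round(np.percentile(p[:,2],99),4) if len(p) else 0,"rim off",circ(r[:,:2],.0295)-F if len(r)>8 else len(r))
        q=rg(*F,.06,.01,.06,n); print("  tape off",circ(q[:,:2])[:2]-F if len(q)>8 else 0)
        b=rg(F[0]-.108,F[1],.05,.037,.046,"white"); s=rg(F[0]-.21,F[1],.05,.02,.045,n)
        print("  bowl off",circ(b[:,:2],.0355)-F,"sleeve",np.median(s,0)[:2]-F)
    c=rg(.644,-.028,.03,.13,.158,"blue"); print("cap",np.round((np.percentile(c,2,0)+np.percentile(c,98,0))/2,3) if len(c) else 0)
E
```

```text
q6 0.06
gripped t 37.8 w 0.673 gf 29.7 tcp [ 0.5694 -0.3227  0.0987] F [-1.7  1.3  5.4]
lifted t 38.9 w 0.671 gf 29.2 tcp [ 0.5689 -0.3224  0.2987] F [ 0.4 -0.9 -1.3]
down t 42.2 w 0.675 gf 29.2 tcp [0.641 0.087 0.152] F [-0.4  0.2 -0.2]
released t 43.5 w 0.997 gf 0.0 tcp [0.6405 0.087  0.2986] F [ 0.6 -0.6 -0.8]
q6 0.29
gripped t 47.0 w 0.691 gf 25.9 tcp [ 0.5227 -0.3871  0.0989] F [-2.4  2.5  5.5]
lifted t 48.1 w 0.692 gf 27.0 tcp [ 0.5223 -0.3867  0.2987] F [ 0.1 -0.3 -0.2]
down t 50.8 w 0.688 gf 27.0 tcp [ 0.6465 -0.1435  0.1519] F [0.8 0.3 0. ]
released t 52.1 w 0.997 gf 0.0 tcp [ 0.646  -0.1435  0.2986] F [-0.1 -0.2  0.1]
q6 0.55
red funnel top 0.1768 rim off [ 0.0029 -0.0013]
  tape off [ 0.0008 -0.0006]
  bowl off [-0.104  -0.0003] sleeve [-2.03644723e-01 -1.57125038e-04]
blue funnel top 0.1773 rim off [ 0.0026 -0.0019]
  tape off [ 0.0008 -0.0002]
  bowl off [-0.1038 -0.0007] sleeve [-0.2009705   0.00259035]
cap [ 0.646 -0.027  0.144]
red funnel top 0.179 rim off [ 4.e-04 -1.e-04]
  tape off [-0.0005  0.0003]
  bowl off [-0.1067  0.0014] sleeve [-0.20716995  0.00098253]
blue funnel top 0.1799 rim off [1.e-04 2.e-04]
  tape off [-0.0007  0.0005]
  bowl off [-0.1066  0.0018] sleeve [-0.20676016  0.00337739]
cap [ 0.641 -0.026  0.147]
```

View pics/crop4.png

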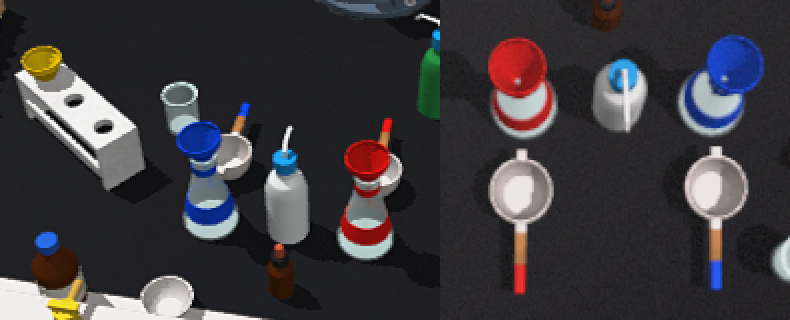

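The crop shows both funnels upright in the flasks of their own colour, the casseroles and bottle in place, and the yellow funnel, beaker and dropper undisturbed. Every measured offset is within tolerance.

```bash
python3 -c "
from h import *
print(manip.sign_off())"
```

```text
the job is handed in; nothing more can be done
None
```

The job is done and handed in: both funnels are seated in their own flasks, both casseroles and the wash bottle are in place, and the last pictures show everything within tolerance; the judge's verdict was not reported.

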